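# Reset the dough gauge

### The arm

A 7-joint arm with a two-finger parallel gripper is mounted at the origin on a cart in front of the work surface, level with it; the furniture and walls round the work are solid. World frame = base frame: x ahead of the robot, y to its left, z up, the work surface at z = 0. Lengths are in m, angles in rad, forces in N, time in s.
With the tool pointing down it reaches from about 0.35 to 0.9 m from the base axis. Payload 8.1 kg.
Tool frame: the origin (TCP) lies at the centre of the arm's flange, where the gripper is bolted on; the fingertips stand 178 mm ahead of it and the grasp point (between the pads) lies 159 mm ahead of it; x points along the fingers, z is the direction in which the jaws open and shut, and the axes are right-handed (so a half turn about x gives the same grasp; the last joint's range is limited). The gripper opens to 92 mm and grips with 3 to 60 N. Pads are 19 mm wide; open, the fingers measure 130 mm over their backs; the gripper's body (75 mm by 190 mm) begins 47 mm behind the grasp point.
Start: joints at [-1.326, 0.434, 0.025, 1.573, -0.012, 1.134, -0.075], TCP at [0.213, 0.588, 0.405] pointing down, gripper open.
Joint ranges: [-2.62, 2.62], [-0.44, 2.09], [-1.27, 1.32], [0.08, 2.57], [-1.32, 4.46], [0.12, 2], [-2.74, 2.74]. Speed limits (rad/s): [2.22, 2.22, 3.01, 3.01, 3.14, 3.14, 3.14].

### API

Orientations are given as a rotation vector (axis times angle).
In Python, from cell import arm, get_image, search_frame, pinpoint gives the robot as it stands.
- The arm moves only by the tool arm_command, never from a script. Its argument "motion" is a list of rows, each a list of 7 numbers: the finger opening in mm, from 0 to 91.8, then the shift along the tool's x, y, z in mm, then the turn, a rotation vector about the tool's x, y, z in degrees. In form: [[fingers, x, y, z, ax, ay, az], ...]. A call has 1 to 5 rows; each row shifts and turns the commanded pose from where the row before left it, along the tool's axes as they then stand; what a row does not reach is not made up. A row lasts 1/8 s, in which the tool goes at most 62.5 mm and 10.7 degrees, less where a joint would pass 70% of its speed; a pose out of reach is approached as far as the arm can. A call with a gripper value outside its range is refused whole. The fingers move at their own pace and stop on an object; "newtons" is the grip in N (left out, the last holds). Time passes only in rows, so rows that do not move let the fingers close. It gives the time, the measured TCP pose, the force and the opening at its end, in the units of the state.
- arm.observe(): the state, without advancing time (a new reading comes with each control period).
- get_image(name): name is "side" or "top" or "wrist"; returns a dict with "frame" (420x560x3 uint8, red, green, blue), "range_z" (420x560 float32, m along the optical axis (not along the pixel's ray), 0 where there is no reading), "K" (3x3 intrinsics, pixels), "origin" and "rotation" of the camera in the world; the wrist camera has in their place "tool_from_camera" (4x4, takes a point from camera to tool coordinates, whose origin is the TCP and whose axes are the tool frame's). Camera axes: x right, y down, z forward; pixel columns grow to the right and rows downward; lengths in m; the calibration is good to about 2 mm. A picture is of the moment at which its call begins: read the wrist's pose just before it.
- arm.sign_off(): hands the job in, once; it reports no verdict.
Trained networks look in the newest picture that a camera, given by its name, has taken for a name from the list of things; names that differ only in an ending like _2 or _b are one class to them, and where a whole thing is asked for, a point or a joint stands for the part that bears it (a point fixed in the world has none). Each returns a list of dicts, best first, with "p" (0 to 1); they miss things now and then, are a little off and sometimes report something else, mostly with a low value. They report only what shows in the picture. A call takes as long as a camera call.
- search_frame(camera, target): "point" ([x, y, z] in m, in world coordinates, good to about 4 mm: the middle of the surface that is visible of it).
- pinpoint(camera, target): "point" ([x, y, z] in m, in world coordinates, good to about 4 mm: a listed point, or the origin of a listed thing).
The state is a dict: "clock": time; "joints": joint angles; "dq": joint speeds; "joint_efforts": joint torques, N m; "position": TCP position; "ee_rot": TCP orientation; "force": force on the tool from outside, world axes, zero at the start; "ft_torque": the same for the moment, N m; "width": opening from 0.0 (shut) to 1.0 (fully open).
Only numpy, scipy, OpenCV 4.12 (cv2) and the standard library are available. Lean on these libraries where they do the work, as an engineer would, in place of code of your own. Each camera call takes 0.05 s, during which the arm holds its last target. There are 200 camera calls.

### The job

Set the wooden dough gauge for the next batch: take its stop by the dark wooden knob, lift it out of the middle pair of notches, move it along the rails and drop it into the pair of notches that the steel arrow on the gauge's front ledge points at. Leave it sitting fully down in both notches.

Things in the scene. Friction and masses are not known exactly. Their poses are not given: they have to be found in the camera images.
- stop_knob (a point): Centre of the stop's dark wooden knob, 40 (x) x 20 (y) x 36 mm tall: pinch its 20 mm thickness, fingers closing along y. Below it a cross bar 132 (x) x 16 (y) x 14 mm, underside 36 mm under this point, lies in one notch of each rail; a steel plate 70 mm wide (x), 6 mm thick hangs between the rails to 62 mm under this point. z up, loose, 0.2 kg. Starts seated in the middle notches, this point 80 mm above the table.
- marked_notch (a point): Where the knob's centre belongs: on the gauge's middle line, in the marked pair of notches, 80 mm above the table (36 mm above the notch floors). Axes as the gauge's. The marker, a flat dark steel arrow 36 mm long, lies on the front ledge 85 mm to the -x side of this point and points along +x; the other notch pairs have round steel plugs 18 mm wide there.
- gauge: Fixed light wooden board 170 x 290 x 14 mm with two rails along y, 90 mm apart inside, 12 mm thick. Origin on the table under the middle notches; x across, away from the robot, y along the rails, to the left. Notches at y = -90, -45, 0, 45, 90 mm: floors 44 mm, tooth tops 62 mm above the table, 21 mm wide, flaring to 45 mm at the top. Raised 18 mm the stop clears the teeth; its plate has 10 mm play on either side.

How it is judged:
On the way:
1. the stop is lifted clear of its notches (z of stop_knob in the frame of gauge above 0.095 m), for 0.1 s.
At the end, for the whole second after the job is handed in: The stop rests, released, at the bottom of the pair of notches marked by the arrow: knob centre within 10 mm along the rails, 15 mm across and 5 mm in height of the marked point, upright and square to the gauge within about 10 degrees (y of stop_knob in the frame of marked_notch between -0.01 and 0.01 m and x of stop_knob in the frame of marked_notch between -0.015 and 0.015 m and z of stop_knob in the frame of marked_notch between -0.005 and 0.005 m and angle between stop_knob's own z axis and vertical below 0.17 rad and angle between the y axis of stop_knob and the y axis of marked_notch, either way round below 0.17 rad); the robot touches nothing.
It also fails if it takes over 32 s, if anything falls off the work surface, if the arm or the gripper's body presses on something with over 40 N, if the wrist force passes 120 N, or if a joint passes its speed limit or range.

## Working session

There is one attempt and no reset: what is moved stays moved. The work goes in short steps, Python scripts to look and compute and a tool call to move; the robot and the scene stay as the last step left them, time stands still between calls to the robot, and variables do not carry over. Pictures are saved under pics/ and viewed, about 8 in all and at most 12, crops included, and the job is handed in when it is done.

Besides the shell and the picture viewer there is one more tool, called after ">>>" as name([rows], argument=value, ...), one row to a line, values as JSON. arm_command: Moves the arm, as the interface text tells. Its arguments: {"type":"object","properties":{"motion":{"type":"array"},"newtons":{"type":"number"}},"required":["motion"]}

```bash
mkdir -p pics; cat > h.py <<'E'
import numpy as np, cv2
from cell import arm, get_image, search_frame, pinpoint
from scipy.spatial.transform import Rotation as R
np.set_printoptions(precision=4,suppress=True)
def save(im,n): cv2.imwrite('pics/'+n,im['frame'][:,:,::-1])
def w(im,u,v):
    z=im['range_z'][v,u]; p=z*(np.linalg.inv(im['K'])@[u,v,1]); return im['rotation']@p+im['origin']
E
python3 - <<'E'
from h import *
for c in ['top','side']:
    im=get_image(c); save(im,c+'1.png')
    for t in ['stop_knob','marked_notch','gauge']: print(c,t,[(np.array(d['point']),round(d['p'],2)) for d in pinpoint(c,t)[:3]])
s=arm.observe(); print(s['clock'],s['position'],s['ee_rot'],s['force'],s['width']); print(R.from_rotvec(s['ee_rot']).as_matrix())
E
```

```text
top stop_knob [(array([ 0.5044, -0.211 ,  0.0796]), 0.59)]
top marked_notch []
top gauge [(array([ 0.504 , -0.2069, -0.002 ]), 0.84)]
side stop_knob [(array([ 0.4991, -0.2078,  0.0791]), 0.79)]
side marked_notch []
side gauge [(array([ 0.5094, -0.2098, -0.0068]), 0.93)]
0.4 [0.213  0.5876 0.4046] [-0.9493  1.3541  0.9492] [ 0.0205 -0.9423  0.0743] 1.0040575006080361
[[-0.0001 -0.9401  0.3409]
 [-0.0001  0.3409  0.9401]
 [-1.      0.     -0.0002]]
```

View pics/top1.png

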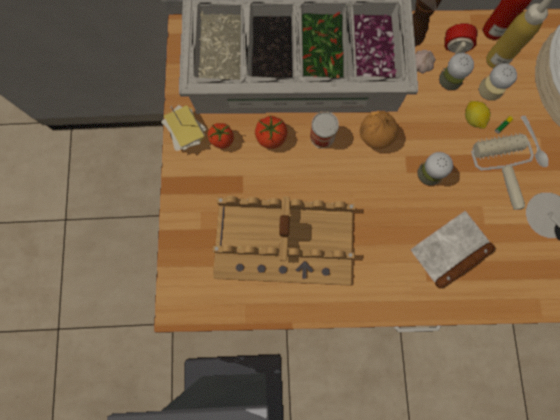

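View pics/side1.png

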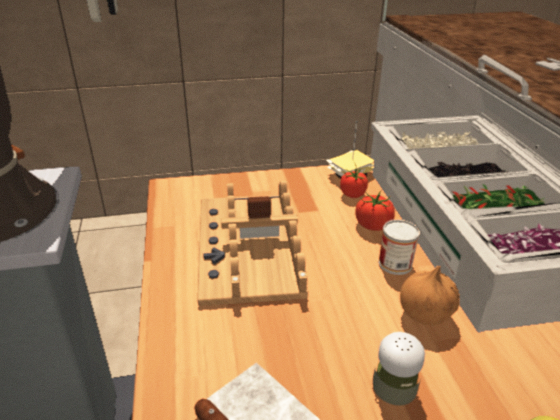

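The top view shows the gauge with plugs at columns 240, 262, 283 and 326 (row ~269) and the arrow at (305,269). The arrow is one pitch to the right of the stop, which sits at (285,226). In the side view the arrow is at (214,257), fourth from the far end, so both views put it towards −y. Next I'll get the gauge yaw and exact positions.

```bash
python3 - <<'E'
from h import *
for c,pl in [('top',[(240,267),(262,268),(283,269),(305,269),(326,271)]),('side',[(213,212),(213,226),(213,240),(214,257),(214,274)])]:
    im=get_image(c); g=cv2.cvtColor(im['frame'],cv2.COLOR_RGB2GRAY)
    P=[]
    for u,v in pl:
        s=g[v-7:v+8,u-9:u+10]; m=s<85; ys,xs=np.nonzero(m)
        cu,cv_=xs.mean()+u-9,ys.mean()+v-7
        # intersect with ledge plane z=.015
        d=im['rotation']@np.linalg.inv(im['K'])@[cu,cv_,1]; o=im['origin']
        p=o+d*(0.016-o[2])/d[2]; P.append(p); print(c,round(cu,1),round(cv_,1),p,w(im,u,v)[2])
    P=np.array(P)[[0,1,2,4]]; f=np.polyfit(P[:,1],P[:,0],1); a=-np.arctan(f[0]); print('yaw deg',np.degrees(a))
    mid=P[2]; print('center from mid plug',mid[:2]+.085*np.array([np.cos(a),np.sin(a)]))
    # knob: depth points at z 0.09-0.102 near
    vv,uu=np.nonzero(im['range_z']>0); z=im['range_z'][vv,uu]
    Q=(np.linalg.inv(im['K'])@np.c_[uu,vv,np.ones(len(uu))].T*z).T@im['rotation'].T+im['origin']
    k=(abs(Q[:,0]-.505)<.05)&(abs(Q[:,1]+.21)<.05)&(Q[:,2]>.09)&(Q[:,2]<.105); q=Q[k]; print('knob',len(q),q.mean(0),(q.min(0)+q.max(0))/2)
    save(im,c+'x.png')
im=get_image('top'); cv2.imwrite('pics/topc.png',cv2.resize(im['frame'][190:290,205:365,::-1],None,fx=5,fy=5,interpolation=cv2.INTER_CUBIC))
E
```

```text
Traceback (most recent call last):
IndexError: invalid index to scalar variable.
```

```bash
sed -i 's/^def w/def get(n):\n    im=get_image(n)\n    if "rotation" in im: im["rotation"]=R.from_rotvec(im["rotation"]).as_matrix()\n    return im\ndef w/' h.py
python3 - <<'E'
from h import *
for c,pl in [('top',[(240,267),(262,268),(283,269),(305,269),(326,271)]),('side',[(213,212),(213,226),(213,240),(214,257),(214,274)])]:
    im=get(c); g=cv2.cvtColor(im['frame'],cv2.COLOR_RGB2GRAY)
    P=[]
    for u,v in pl:
        s=g[v-7:v+8,u-9:u+10]; m=s<85; ys,xs=np.nonzero(m)
        cu,cv_=xs.mean()+u-9,ys.mean()+v-7
        d=im['rotation']@np.linalg.inv(im['K'])@[cu,cv_,1]; o=im['origin']
        p=o+d*(0.016-o[2])/d[2]; P.append(p); print(c,round(cu,1),round(cv_,1),p,w(im,u,v)[2])
    P=np.array(P)[[0,1,2,4]]; f=np.polyfit(P[:,1],P[:,0],1); a=-np.arctan(f[0]); print('yaw deg',np.degrees(a))
    mid=P[2]; print('center from mid plug',mid[:2]+.085*np.array([np.cos(a),np.sin(a)]))
    vv,uu=np.nonzero(im['range_z']>0); z=im['range_z'][vv,uu]
    Q=((np.linalg.inv(im['K'])@np.c_[uu,vv,np.ones(len(uu))].T)*z).T@im['rotation'].T+im['origin']
    k=(abs(Q[:,0]-.505)<.05)&(abs(Q[:,1]+.21)<.05)&(Q[:,2]>.09)&(Q[:,2]<.105); q=Q[k]; print('knob',len(q),q.mean(0),(q.min(0)+q.max(0))/2)
im=get('top'); cv2.imwrite('pics/topc.png',cv2.resize(im['frame'][190:290,205:365,::-1],None,fx=5,fy=5,interpolation=cv2.INTER_CUBIC))
E
```

```text
top 239.6 267.0 [ 0.4299 -0.1133  0.016 ] 0.01754693787904571
top 261.4 268.4 [ 0.425  -0.1588  0.016 ] 0.024278013850192348
top 282.8 269.3 [ 0.421  -0.2035  0.016 ] 0.01955795840954433
top 304.6 268.5 [ 0.4206 -0.2492  0.016 ] 0.024141099890727324
top 325.7 271.2 [ 0.4129 -0.293   0.016 ] 0.021189302923010578
yaw deg -5.350674501027008
center from mid plug [ 0.5057 -0.2114]
knob 203 [ 0.5004 -0.2099  0.0978] [ 0.5007 -0.2099  0.0959]
side 213.0 213.0 [ 0.427  -0.1167  0.016 ] 0.01909604648339358
side 213.2 226.8 [ 0.4232 -0.162   0.016 ] 0.5392193410056876
side 213.0 241.9 [ 0.4185 -0.207   0.016 ] 0.020100754011625477
side 214.0 257.1 [ 0.4163 -0.2493  0.016 ] 0.023851125016431607
side 213.6 276.2 [ 0.4109 -0.2974  0.016 ] 0.020133259980586904
yaw deg -5.115043200401392
center from mid plug [ 0.5032 -0.2146]
knob 213 [ 0.4996 -0.2156  0.0963] [ 0.5004 -0.2128  0.0951]
```

View pics/topc.png

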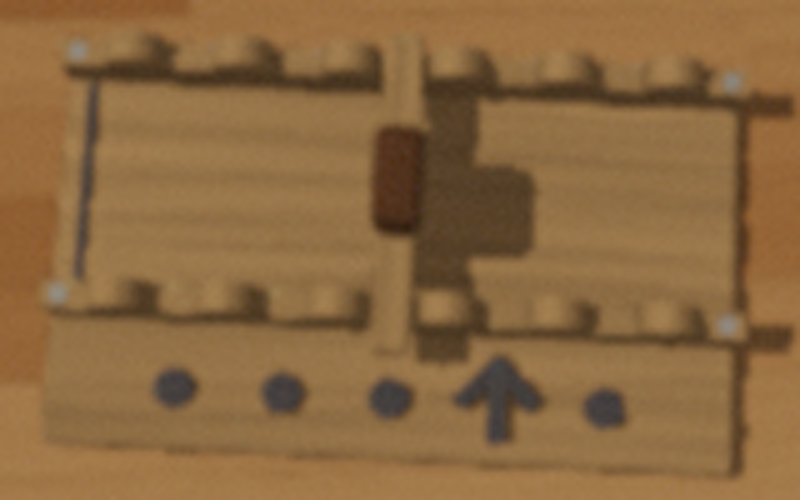

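The gauge is centred near (0.503, −0.212) with a yaw of about −5.2°. The arrow marks the −45 mm notch pair, so the target is about (0.499, −0.257). Moving over now.

>>> arm_command([
  [91.8, 0, -35, -42, 0, 0, 0],
  [91.8, 0, -35, -42, 0, 0, 0],
  [91.8, 0, -35, -42, 0, 0, 0],
  [91.8, 0, -35, -42, 0, 0, 0],
  [91.8, 0, -35, -42, 0, 0, 0],
], newtons=25)

```text
clock: 1.23
position: [0.3064, 0.3287, 0.405]
ee_rot: [-0.949, 1.353, 0.949]
force: [0.8, 0.1, 0.8]
width: 0.998
```

>>> arm_command([
  [91.8, 0, -35, -42, 0, 0, 0],
  [91.8, 0, -35, -42, 0, 0, 0],
  [91.8, 0, -35, -42, 0, 0, 0],
  [91.8, 0, -35, -42, 0, 0, 0],
  [91.8, 0, -35, -42, 0, 0, 0],
])

```text
clock: 1.85
position: [0.3992, 0.0717, 0.4051]
ee_rot: [-0.949, 1.352, 0.949]
force: [1.0, 0.9, 0.5]
width: 1.0
```

>>> arm_command([
  [91.8, 0, -35, -42, 0, 0, 0],
  [91.8, 0, -35, -42, 0, 0, 0],
  [91.8, 0, -35, -42, 0, 0, 0],
  [91.8, 0, 0, 0, -7.5, 0, 0],
  [91.8, 0, 0, 0, -7.5, 0, 0],
])

```text
clock: 2.48
position: [0.4547, -0.0816, 0.4048]
ee_rot: [-1.148, 1.248, 1.147]
force: [-0.6, 0.1, 0.2]
width: 1.003
```

```bash
cat > st.py <<'E'
from h import *
import sys
s=arm.observe(); M=R.from_rotvec(s['ee_rot']).as_matrix(); t=np.array(s['position'])
print(s['clock'],t,'F',np.array(s['force']),s['width']); print('zdir yaw',np.degrees(np.arctan2(M[0,2],M[1,2])),'xaxis',M[:,0])
if len(sys.argv)>1: print('to go, tool mm',1000*M.T@(np.array([float(v) for v in sys.argv[1:4]])-t))
E
python3 st.py .503 -.212 .32
```

```text
2.475 [ 0.4547 -0.0816  0.4048] F [-0.5699  0.141   0.1588] 1.002711247993147
zdir yaw 4.7937308753614 xaxis [ 0.0001 -0.0002 -1.    ]
to go, tool mm [  84.7786  -58.9907 -125.8549]
```

>>> arm_command([
  [91.8, 10, -20, -42, 0, 0, 0],
  [91.8, 10, -20, -42, 0, 0, 0],
  [91.8, 25, -19, -42, 0, 0, 0],
  [91.8, 0, 0, 0, 0, 0, 0],
  [91.8, 0, 0, 0, 0, 0, 0],
])

```text
clock: 3.1
position: [0.5026, -0.2111, 0.3597]
ee_rot: [-1.145, 1.249, 1.146]
force: [0.1, 0.6, 0.5]
width: 0.999
```

```bash
python3 st.py .503 -.212 .245; python3 - <<'E'
from h import *
s=arm.observe(); im=get('wrist'); save(im,'w1.png')
for t in ['stop_knob','marked_notch','gauge']: print(t,[(np.array(d['point']),round(d['p'],2)) for d in pinpoint('wrist',t)[:2]])
M=R.from_rotvec(s['ee_rot']).as_matrix(); T=im['tool_from_camera']
vv,uu=np.nonzero(im['range_z']>0); z=im['range_z'][vv,uu]
Q=((np.linalg.inv(im['K'])@np.c_[uu,vv,np.ones(len(uu))].T)*z).T
Q=(Q@T[:3,:3].T+T[:3,3])@M.T+s['position']
k=(abs(Q[:,0]-.503)<.05)&(abs(Q[:,1]+.212)<.04)&(Q[:,2]>.09)&(Q[:,2]<.103)
q=Q[k]; print(len(q)); 
if len(q): print(q.mean(0),q.min(0),q.max(0)); print(cv2.minAreaRect((q[:,:2]*1000).astype(np.float32)))
E
```

```text
3.1 [ 0.5026 -0.2111  0.3597] F [0.1309 0.5827 0.5015] 0.9991833553559707
zdir yaw 4.938199719297287 xaxis [-0.0005  0.0005 -1.    ]
to go, tool mm [114.6766  -0.5504  -0.9304]
stop_knob [(array([ 0.5028, -0.2075,  0.0795]), 0.66)]
marked_notch []
gauge [(array([ 0.5063, -0.2138, -0.001 ]), 0.94)]
1369
[ 0.4989 -0.2101  0.0965] [ 0.4804 -0.2214  0.0905] [ 0.5195 -0.1989  0.0993]
((499.7802734375, -209.99624633789062), (20.024789810180664, 38.38197326660156), 84.46844482421875)
```

View pics/w1.png

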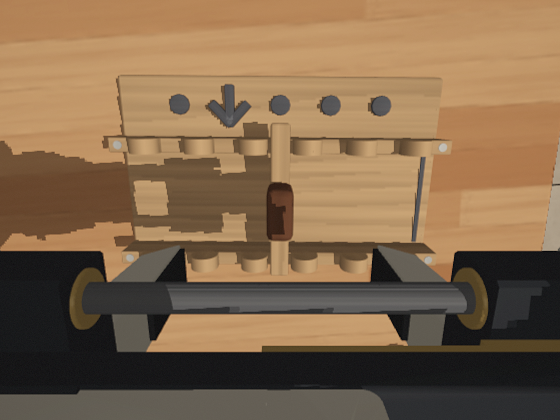

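The wrist view shows the gauge square to the gripper, the knob at (280,212) and the arrow at (230,105). The knob measures (0.500, −0.210) with yaw about −5.4°. Descending to grasp.

>>> arm_command([
  [91.8, 40, 2.5, 0.5, 0, 0, 0],
  [91.8, 40, 0, 0, 0, 0, 0],
  [91.8, 25, 0, 0, 0, 0, 0],
  [91.8, 10, 0, 0, 0, 0, 0],
  [91.8, 0, 0, 0, 0, 0, 0],
])

```text
clock: 3.92
position: [0.5003, -0.2104, 0.245]
ee_rot: [-1.146, 1.248, 1.146]
force: [-0.0, 0.5, 0.7]
width: 1.005
```

>>> arm_command([
  [10, 0, 0, 0, 0, 0, 0],
  [10, 0, 0, 0, 0, 0, 0],
  [10, 0, 0, 0, 0, 0, 0],
  [10, 0, 0, 0, 0, 0, 0],
  [10, 0, 0, 0, 0, 0, 0],
], newtons=30)

```text
clock: 4.55
position: [0.5001, -0.2107, 0.2448]
ee_rot: [-1.146, 1.249, 1.145]
force: [-0.2, -0.2, 0.4]
width: 0.506
```

>>> arm_command([
  [10, 0, 0, 0, 0, 0, 0],
  [10, 0, 0, 0, 0, 0, 0],
  [10, 0, 0, 0, 0, 0, 0],
])

```text
clock: 4.92
position: [0.5001, -0.2107, 0.2447]
ee_rot: [-1.145, 1.249, 1.146]
force: [0.4, -0.0, 0.1]
width: 0.217
```

>>> arm_command([
  [10, 0, 0, 0, 0, 0, 0],
  [10, 0, 0, 0, 0, 0, 0],
  [10, -8, 0, 0, 0, 0, 0],
  [10, -12, 0, 0, 0, 0, 0],
  [10, -12, 0, 0, 0, 0, 0],
])

```text
clock: 5.55
position: [0.5002, -0.2108, 0.2778]
ee_rot: [-1.146, 1.248, 1.145]
force: [-0.5, 0.9, -2.2]
width: 0.217
```

```bash
python3 st.py; python3 - <<'E'
from h import *
im=get('wrist'); save(im,'w2.png')
print([(np.array(d['point']),round(d['p'],2)) for c in ['wrist','side'] for d in (get(c) and pinpoint(c,'stop_knob')[:2])])
E
```

```text
5.55 [ 0.5002 -0.2108  0.2778] F [-0.4552  0.9355 -2.164 ] 0.2173782837074913
zdir yaw 4.9406291659921395 xaxis [ 0.0005 -0.0002 -1.    ]
[(array([ 0.5056, -0.2086,  0.1141]), 0.89), (array([ 0.4996, -0.2092,  0.1119]), 0.81)]
```

View pics/w2.png

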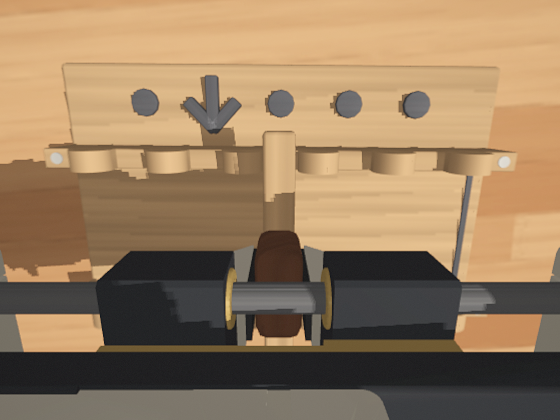

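The stop is up and held square, with the bar at column 279 level with the middle plug at 280. Shifting 45 mm to −y.

>>> arm_command([
  [10, 0, 0, -15, 0, 0, 0],
  [10, 0, 0, -15, 0, 0, 0],
  [10, 0, 0, -15, 0, 0, 0],
  [10, 0, 0, 0, 0, 0, 0],
  [10, 0, 0, 0, 0, 0, 0],
])

```text
clock: 6.42
position: [0.4962, -0.2555, 0.2765]
ee_rot: [-1.145, 1.249, 1.146]
force: [-0.5, -0.3, -2.3]
width: 0.213
```

```bash
python3 st.py .496 -.2556 .2447; python3 - <<'E'
from h import *
im=get('wrist'); save(im,'w3.png')
E
```

```text
6.425 [ 0.4962 -0.2555  0.2765] F [-0.4893 -0.341  -2.3353] 0.21326185170399767
zdir yaw 4.949133192895088 xaxis [-0.0003  0.0005 -1.    ]
to go, tool mm [31.8367  0.2222 -0.1814]
```

View pics/w3.png

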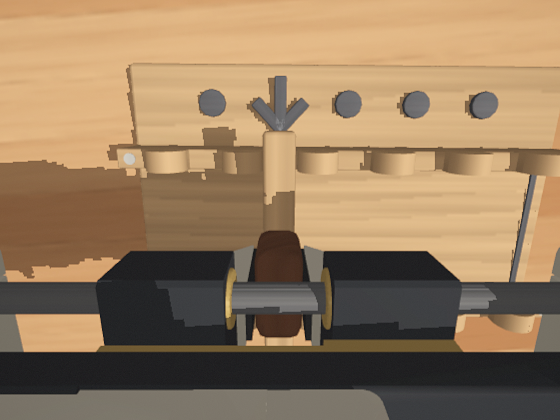

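The arrow tip at (280,128) is directly in line with the bar at column 279. Lowering.

>>> arm_command([
  [10, 10, 0, 0, 0, 0, 0],
  [10, 10, 0, 0, 0, 0, 0],
  [10, 6, 0, 0, 0, 0, 0],
  [10, 4, 0, 0, 0, 0, 0],
  [10, 0, 0, 0, 0, 0, 0],
])

```text
clock: 7.1
position: [0.4962, -0.2555, 0.2464]
ee_rot: [-1.145, 1.249, 1.146]
force: [0.6, 0.7, -2.5]
width: 0.218
```

>>> arm_command([
  [10, 1, 0, 0, 0, 0, 0],
  [10, 0.5, 0, 0, 0, 0, 0],
  [10, 0, 0, 0, 0, 0, 0],
])

```text
clock: 7.48
position: [0.4963, -0.2556, 0.2453]
ee_rot: [-1.146, 1.249, 1.145]
force: [-0.0, -0.5, -1.2]
width: 0.216
```

>>> arm_command([
  [50, 0, 0, 0, 0, 0, 0],
  [50, 0, 0, 0, 0, 0, 0],
  [50, 0, 0, 0, 0, 0, 0],
  [50, 0, 0, 0, 0, 0, 0],
  [50, 0, 0, 0, 0, 0, 0],
])

```text
clock: 8.1
position: [0.4963, -0.2555, 0.2452]
ee_rot: [-1.146, 1.249, 1.146]
force: [0.3, 0.2, 0.4]
width: 0.544
```

>>> arm_command([
  [60, -10, 0, 0, 0, 0, 0],
  [60, -30, 0, 0, 0, 0, 0],
  [60, -40, 0, 0, 0, 0, 0],
  [60, -40, 0, 0, 0, 0, 0],
  [60, 0, 0, 0, 0, 0, 0],
])

```text
clock: 8.72
position: [0.4969, -0.2564, 0.3689]
ee_rot: [-1.149, 1.246, 1.14]
force: [-0.2, 0.7, -0.2]
width: 0.65
```

```bash
python3 st.py; python3 - <<'E'
from h import *
s=arm.observe(); im=get('wrist'); save(im,'w4.png')
M=R.from_rotvec(s['ee_rot']).as_matrix(); T=im['tool_from_camera']
print([(np.array(d['point']),round(d['p'],2)) for t in ['stop_knob','gauge'] for d in pinpoint('wrist',t)[:1]])
vv,uu=np.nonzero(im['range_z']>0); z=im['range_z'][vv,uu]
Q=((np.linalg.inv(im['K'])@np.c_[uu,vv,np.ones(len(uu))].T)*z).T
Q=(Q@T[:3,:3].T+T[:3,3])@M.T+s['position']
k=(abs(Q[:,0]-.497)<.04)&(abs(Q[:,1]+.256)<.03)&(Q[:,2]>.09)&(Q[:,2]<.11)
q=Q[k]; print(len(q),q.mean(0),q.max(0),cv2.minAreaRect((q[:,:2]*1000).astype(np.float32)))
sd=get('side'); cv2.imwrite('pics/s4.png',cv2.resize(sd['frame'][170:310,180:320,::-1],None,fx=4,fy=4,interpolation=cv2.INTER_CUBIC))
print([(np.array(d['point']),round(d['p'],2)) for d in pinpoint('side','stop_knob')[:1]])
E
```

```text
8.725 [ 0.4969 -0.2564  0.3689] F [-0.2366  0.7291 -0.1603] 0.6497828250873559
zdir yaw 4.9470400565204615 xaxis [ 0.006 -0.002 -1.   ]
[(array([ 0.5089, -0.2111, -0.0006]), 0.77)]
1273 [ 0.4948 -0.2555  0.0965] [ 0.5158 -0.2445  0.0992] ((495.99945068359375, -255.52383422851562), (20.01949691772461, 38.78068923950195), 84.70158386230469)
[(array([ 0.4949, -0.2546,  0.0786]), 0.93)]
```

View pics/w4.png

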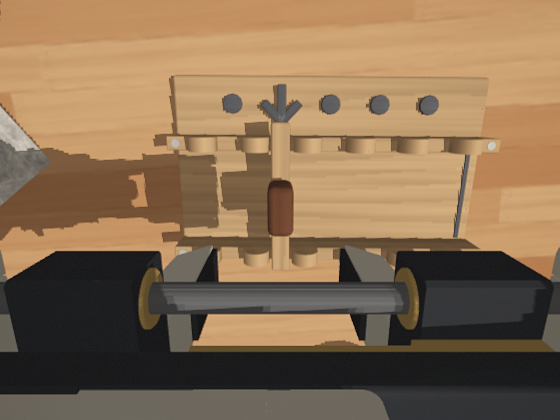

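View pics/s4.png

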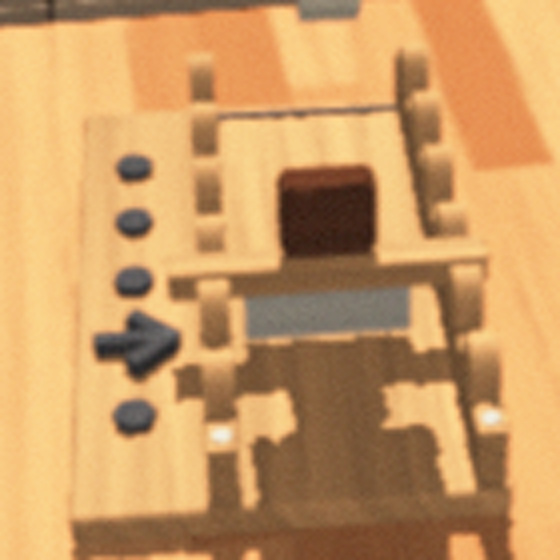

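The wrist view shows the bar at column 281 in line with the arrow. The side view shows it down between the teeth at both rails, level. The knob top reads 0.0992, against 0.0993 when it was seated at the start. Handing in.

```bash
python3 -c "
from cell import arm; print(arm.sign_off())"
```

```text
the job is handed in; nothing more can be done
None
```

The stop is now in the pair of notches the arrow marks, the −45 mm pair. I lifted it about 33 mm by its knob, moved it 45 mm towards −y, lowered it and let go. I handed in at about 9 s of the 32 s allowed.

- **Position:** the wrist depth picture puts the knob at (0.496, −0.2555), about 45 mm from where it started. The plugs put the marked point at roughly (0.500, −0.258), so it is within tolerance.
- **Height:** the knob top reads 99.2 mm, against 99.3 mm when it was seated at the start, so it is fully down.
- **Angle:** the knob's yaw is within about 0.5° of the gauge's.
- **Clearance:** the gripper is open and about 12 cm above where it let go, with about 1 N or less on the wrist.

**Disagreements:** the networks never reported marked_notch, so I took the target from the plugs and arrow in the pictures. In the last wrist picture they also missed the knob. The side camera's estimate of it, (0.495, −0.255, 0.079), agrees with the depth measurement. The two cameras' plug-based gauge positions differ by 2–3 mm, within calibration.

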